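Nest the beam covers on the storage hook

TASK

Put the three square beam covers away on the hook of the stand: hang them by the windows in their handles, grey large one first, then the yellow medium one, then the small blue one, each one pushed back along the hook so that its back sits nested inside the open front of the next larger cover. Leave all three hanging straight and still on the straight part of the hook, and do not disturb the bottle, the screwdriver or the brass puck.

Things in the scene. Friction and masses are not known exactly. Their poses are not given: they have to be found in the camera images.
- hook: fixed hook stand. Origin: on the bench under the front face of the post; x points from the hook's tip to the post, z up. Black post 30 x 30 mm (x 0 to +30), top at z 211, base plate 180 x 120 x 12 mm (x -110 to +70). A straight level steel bar, 10 mm thick, axis at y 0, z 199, runs from the post to x -118 and then turns up. A cover hangs with its window's apex at z 205
- hook_tip (a point): end of the hook's upturned tip: x -126, y 0, z 209 mm in the stand's frame (same axes); the tip is 10 mm thick and its highest point is z 214, 10 mm above the top of the bar; a handle wholly at x above -112 is past it
- hook_root (a point): where the bar leaves the post: x 0, y 0, z 199 mm in the stand's frame (same axes). The large cover's back meets the post with its eye at x -24. Hung covers touch, handle to handle, with their eyes 20 mm apart along the bar; the backs nest inside the next rim if the eyes are less than 32 mm apart (about 24 mm is good)
- large: large grey square sheet-metal cover, about 320 g, standing on the bench. Origin: underside, below the handle's middle; z up, x from open front (-x) to closed back, y across. Body: a shallow pan 124 wide (y), 124 high (z 0 to 124), 34 deep, from its open rim at x -10 to its back at x +24; walls 3. The handle stands on top of it, centred at x 0, y 0
- large_eye (a point): apex of the window in the large cover's handle: x 0, y 0, z 170 in its frame, same axes. The handle's block is 40 wide (y) and 20 thick (x -10 to +10); its window goes right through along x, 28 wide, from z 130 (floor) to this apex of a peaked roof that slopes 35 degrees to each side, so it centres itself on the bar
- large_grip (a point): middle of the black T-grip on top of the large cover's handle, 20 above the apex (z 190 in its frame): 44 wide (y), 10 thick (x), 28 high, with a grey stripe along its top. Pinch it from above by its two ends (closing along y): then the fingers keep clear of the cover hung behind
- medium: medium yellow square sheet-metal cover, about 240 g, standing on the bench. Origin: underside, below the handle's middle; z up, x from open front (-x) to closed back, y across. Body: a shallow pan 96 wide (y), 96 high (z 0 to 96), 34 deep, from its open rim at x -10 to its back at x +24; walls 3. The handle stands on top of it, centred at x 0, y 0
- medium_eye (a point): apex of the window in the medium cover's handle: x 0, y 0, z 156 in its frame, same axes. The handle's block is 40 wide (y) and 20 thick (x -10 to +10); its window goes right through along x, 28 wide, from z 116 (floor) to this apex of a peaked roof that slopes 35 degrees to each side, so it centres itself on the bar
- medium_grip (a point): middle of the black T-grip on top of the medium cover's handle, 20 above the apex (z 176 in its frame): 44 wide (y), 10 thick (x), 28 high, with a yellow stripe along its top. Pinch it from above by its two ends (closing along y): then the fingers keep clear of the cover hung behind
- small: small blue square sheet-metal cover, about 180 g, standing on the bench. Origin: underside, below the handle's middle; z up, x from open front (-x) to closed back, y across. Body: a shallow pan 68 wide (y), 68 high (z 0 to 68), 34 deep, from its open rim at x -10 to its back at x +24; walls 3. The handle stands on top of it, centred at x 0, y 0
- small_eye (a point): apex of the window in the small cover's handle: x 0, y 0, z 142 in its frame, same axes. The handle's block is 40 wide (y) and 20 thick (x -10 to +10); its window goes right through along x, 28 wide, from z 102 (floor) to this apex of a peaked roof that slopes 35 degrees to each side, so it centres itself on the bar
- small_grip (a point): middle of the black T-grip on top of the small cover's handle, 20 above the apex (z 162 in its frame): 44 wide (y), 10 thick (x), 28 high, with a blue stripe along its top. Pinch it from above by its two ends (closing along y): then the fingers keep clear of the cover hung behind
- bottle: bystander: white bottle with a blue cap, 56 mm thick, 120 mm high, standing behind the covers; origin at its foot
- driver: bystander: red-handled screwdriver, 150 mm long, lying on the bench along its x axis, origin under its middle
- puck: bystander: brass puck, 44 mm diameter, 18 mm high, lying on the bench; origin under its centre

How it is judged (in metres and radians):
On the way, in this order (a step that is already met when the one before it is completed fails the run):
1. the large cover hangs on the hook, released (x of large_eye in the frame of hook between -0.116 and -0.012 m and y of large_eye in the frame of hook between -0.012 and 0.012 m and z of large_eye in the frame of hook between 0.2 and 0.211 m and angle between large's own z axis and vertical below 0.2 rad and contact force between the fingers and large below 0.2 N), for 0.2 s.
2. the medium cover hangs in front of it, its back nested in the large one, released (all of step 1 and x of medium_eye in the frame of hook between -0.116 and -0.012 m and y of medium_eye in the frame of hook between -0.012 and 0.012 m and z of medium_eye in the frame of hook between 0.2 and 0.211 m and angle between medium's own z axis and vertical below 0.2 rad and contact force between the fingers and medium below 0.2 N and x of medium_eye in the frame of large between -0.032 and -0.012 m), for 0.2 s.
3. the small cover hangs in front, its back nested in the medium one, released (all of step 2 and x of small_eye in the frame of hook between -0.116 and -0.012 m and y of small_eye in the frame of hook between -0.012 and 0.012 m and z of small_eye in the frame of hook between 0.2 and 0.211 m and angle between small's own z axis and vertical below 0.2 rad and contact force between the fingers and small below 0.2 N and x of small_eye in the frame of medium between -0.032 and -0.012 m), for 0.2 s.
At the end, for the whole second after the job is handed in: All three covers hang released and still on the straight bar (apex 1 to 12 mm above its axis, within 12 mm sideways, tilt under 0.2 rad, under 0.03 m/s), medium in front of large, small in front of medium, eyes 12 to 32 mm apart along the hook, so each back is inside the next larger rim (all of step 3 and linear speed of each of large, medium, small below 0.03 m/s); the robot touches nothing.
It fails at once if the bottle is moved by more than 30 mm (distance of bottle from where it was at the start of the episode above 0.03 m).
It fails at once if the screwdriver is moved by more than 30 mm (distance of driver from where it was at the start of the episode above 0.03 m).
It fails at once if the brass puck is moved by more than 30 mm (distance of puck from where it was at the start of the episode above 0.03 m).
It also fails if it takes over 72 s, if anything falls off the work surface, if the arm or the gripper's body presses on something with over 40 N, if the wrist force passes 120 N, or if a joint passes its speed limit or range.

ROBOT

A 7-joint arm with a two-finger parallel gripper is mounted at the origin on the work surface. World frame = base frame: x ahead of the robot, y to its left, z up, the work surface at z = 0. Lengths are in m, angles in degrees, forces in N, time in s.
With the tool pointing down it reaches from about 0.425 to 1.025 m from the base axis. Payload 3.6 kg.
Tool frame: the origin (TCP) lies at the centre of the arm's flange, where the gripper is bolted on; the fingertips stand 173 mm ahead of it and the grasp point (between the pads) lies 155 mm ahead of it; z points along the fingers, y is the direction in which the jaws open and shut (so a half turn about z gives the same grasp; the last joint's range is limited). The gripper opens to 85 mm and grips with 20 to 120 N. Pads are 22 mm wide; open, the fingers measure 114 mm over their backs; the gripper's body (76 mm by 85 mm) begins 54 mm behind the grasp point. The pads swing forward as they close: fully open they stand 13 mm farther back than shut.
Start: joints at [-76.175, 33.873, 2.773, 92.16, -1.908, 54.013, -1.931], TCP at [0.238, 0.685, 0.405] pointing down, gripper open.
Joint ranges: [-153.93, 153.93], [-27.13, 128.08], [-72.61, 78.16], [10.71, 143.7], [-87.88, 267.88], [4.46, 118.87], [-176.78, 176.78]. Speed limits (degrees/s): [147.25, 147.25, 180, 180, 180, 180, 180].

INTERFACE

Orientations are given as a 3x3 rotation matrix whose columns are the frame's x, y, z axes.
In Python, from workcell import bot, grip, planner, capture, calibration, job, outline_of, monitor gives the robot as it stands. Calls block until the motion is done:
- bot.goto(position, orientation): joint-space move of the TCP to a pose.
- bot.movel(position, orientation=None, v=0.15): straight line of the TCP; orientation=None keeps the orientation; v is the mean speed in m/s.
- bot.goto_joints(angles): joint-space move.
- grip(opening, grip_force=None): finger opening in m; grip_force is the grip in N (None keeps the last); returns when the fingers have stopped.
- bot.hold(seconds).
- planner.inverse_kinematics(position, orientation): joint angles nearest the present ones, or None.
- capture(name): name is "side" or "top"; returns the picture (400x640x3 uint8, red, green, blue); there is no depth.
- calibration(name): a dict with "fx", "fy", "cx", "cy" (pixels), "dist_coeffs" ([k1, k2, p1, p2, k3] as OpenCV has them; the pictures are not rectified), "world_from_camera" (4x4, takes a point from camera to world coordinates). Camera axes: x right, y up, looking along -z (the intrinsics and any distortion apply to the point x, -y, -z); pixel columns grow to the right and rows downward; lengths in m; the calibration is good to about 2 mm. A picture is of the moment at which its call begins. calibration takes no time and is no camera call.
A pose or a line that the arm cannot do raises bot.MotionError and nothing moves.
- job.job_done(): hands the job in, once; it reports no verdict.
Trained networks look in the newest picture that a camera, given by its name, has taken for a name from the list of things; names that differ only in an ending like _2 or _b are one class to them, and where a whole thing is asked for, a point or a joint stands for the part that bears it (a point fixed in the world has none). Each returns a list of dicts, best first, with "confidence" (0 to 1); they miss things now and then, are a little off and sometimes report something else, mostly with a low value. They report only what shows in the picture. A call takes as long as a camera call.
- outline_of(camera, thing): "mask" (400x640 bool, what is visible of it) and "uv" ([column, row] in pixels, amid what is visible of it).
Readings, each from a call of its own:
- monitor.read_t(): time.
- monitor.read_qpos(): joint angles.
- monitor.read_dq(): joint speeds.
- monitor.read_effort(): joint torques, N m.
- monitor.read_ee_pos(): TCP position.
- monitor.read_eef_rot(): TCP orientation.
- monitor.read_force(): force on the tool from outside, world axes, zero at the start.
- monitor.read_moment(): the same for the moment, N m.
- monitor.read_grip_width(): finger opening in m.
Only numpy, scipy, OpenCV 4.12 (cv2) and the standard library are available. Lean on these libraries where they do the work, as an engineer would, in place of code of your own. Each camera call takes 0.05 s, during which the arm holds its last target. There are 200 camera calls.

## Working session

There is one attempt and no reset: what is moved stays moved. The work goes in short steps, each a Python script; the robot and the scene stay as the last script left them, time stands still between calls to the robot, and variables do not carry over. Pictures are saved under pics/ and viewed, about 8 in all and at most 12, crops included, and the job is handed in when it is done.

```bash
ls; mkdir -p pics; cat > h.py <<'E'
import numpy as np, cv2
from workcell import bot, grip, planner, capture, calibration, job, outline_of, monitor
def cam(n):
    c=calibration(n); K=np.array([[c['fx'],0,c['cx']],[0,c['fy'],c['cy']],[0,0,1.]])
    return K,np.array(c['dist_coeffs'],float),np.array(c['world_from_camera'],float)
def proj(n,P):
    K,d,T=cam(n); P=np.atleast_2d(P).astype(float)
    p=(P-T[:3,3])@T[:3,:3]*[1,-1,-1]
    return cv2.projectPoints(p.reshape(-1,1,3),np.zeros(3),np.zeros(3),K,d)[0].reshape(-1,2)
def ray(n,uv):
    K,d,T=cam(n); u=cv2.undistortPoints(np.array(uv,float).reshape(-1,1,2),K,d).reshape(-1,2)
    r=np.c_[u[:,0],-u[:,1],-np.ones(len(u))]@T[:3,:3].T
    return T[:3,3],r
def atz(n,uv,z):
    o,r=ray(n,uv); return o+r*((z-o[2])/r[:,2])[:,None]
def save(name,im): cv2.imwrite('pics/'+name,im[...,::-1])
E
python3 - <<'E'
from h import *
ims={n:capture(n) for n in('side','top')}
for n in ims:
    save(n+'0.png',ims[n]); K,d,T=cam(n); print(n,K[0,0],d,T.round(3).tolist())
    for t in('hook','large','large_grip','medium','medium_grip','small','small_grip','bottle','driver','puck'):
        for r in outline_of(n,t)[:2]:
            m=r['mask']; ys,xs=np.nonzero(m); print(n,t,round(r['confidence'],2),np.round(r['uv']),m.sum(), (xs.min(),xs.max(),ys.min(),ys.max()) if len(xs) else '')
print(monitor.read_t())
E
```

```text
pics
side 489.444336131802 [-0.14074853  0.          0.          0.          0.        ] [[0.965, 0.189, -0.182, 0.381], [-0.262, 0.68, -0.685, -0.689], [-0.006, 0.709, 0.706, 0.92], [0.0, 0.0, 0.0, 1.0]]
side hook 0.98 [377. 362.] 6020 (np.int64(320), np.int64(423), np.int64(290), np.int64(399))
side hook 0.62 [251. 150.] 1783 (np.int64(231), np.int64(272), np.int64(111), np.int64(185))
side large 0.56 [247. 151.] 1868 (np.int64(231), np.int64(272), np.int64(110), np.int64(184))
side large_grip 0.83 [251. 151.] 1790 (np.int64(232), np.int64(272), np.int64(110), np.int64(185))
side medium 0.65 [330. 226.] 1870 (np.int64(308), np.int64(347), np.int64(184), np.int64(259))
side medium_grip 0.71 [327. 227.] 1809 (np.int64(309), np.int64(346), np.int64(184), np.int64(258))
side small 0.9 [292. 178.] 1113 (np.int64(282), np.int64(309), np.int64(143), np.int64(203))
side small_grip 0.92 [295. 180.] 1145 (np.int64(282), np.int64(310), np.int64(143), np.int64(204))
side bottle 0.94 [389. 194.] 773 (np.int64(378), np.int64(401), np.int64(171), np.int64(214))
side driver 0.69 [236. 237.] 270 (n
[... 873 characters left out ...]
int64(353), np.int64(190), np.int64(225))
top small 0.62 [327. 208.] 844 (np.int64(310), np.int64(352), np.int64(190), np.int64(224))
top small 0.59 [252. 224.] 662 (np.int64(238), np.int64(271), np.int64(207), np.int64(236))
top small_grip 0.63 [254. 222.] 631 (np.int64(238), np.int64(271), np.int64(207), np.int64(235))
top small_grip 0.48 [331. 209.] 896 (np.int64(310), np.int64(353), np.int64(189), np.int64(225))
top bottle 0.61 [300. 136.] 601 (np.int64(290), np.int64(313), np.int64(116), np.int64(148))
top driver 0.95 [297. 294.] 391 (np.int64(255), np.int64(314), np.int64(285), np.int64(309))
top puck 0.66 [367. 271.] 250 (np.int64(358), np.int64(375), np.int64(263), np.int64(280))
1.1
```

```bash
python3 - <<'E'
import cv2
a=cv2.imread('pics/side0.png');b=cv2.imread('pics/top0.png')
cv2.imwrite('pics/side0c.png',cv2.resize(a[100:400,200:440],None,fx=2,fy=2,interpolation=cv2.INTER_CUBIC))
cv2.imwrite('pics/top0c.png',cv2.resize(b[100:320,140:540],None,fx=2,fy=2,interpolation=cv2.INTER_CUBIC))
E
```

```text
(no output)
```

View pics/side0c.png

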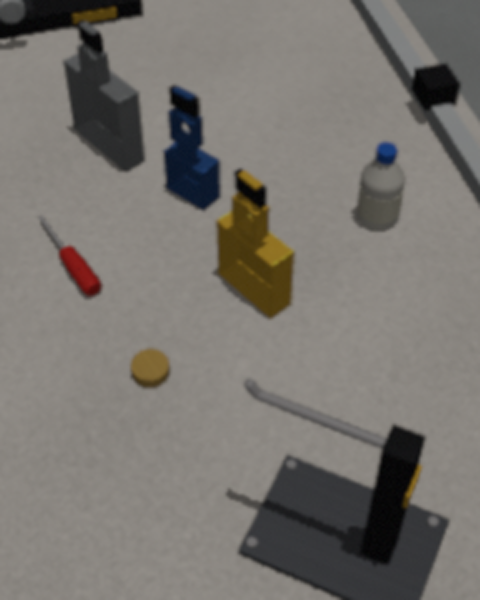

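View pics/top0c.png

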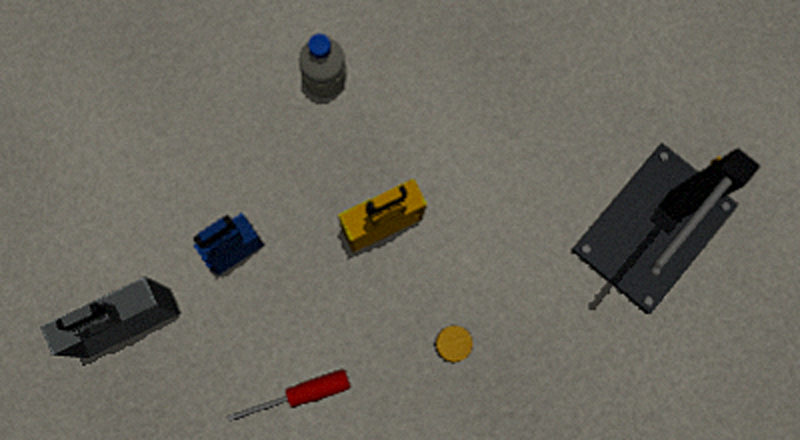

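Side crop: grey cover (105,95), blue (190,150), yellow (255,245), hook bar from the tip (252,386) to the post (385,440); puck (150,367), driver (75,265). The top view agrees. Next I fit the model silhouettes to both views.

```bash
cat > fit.py <<'E'
from h import *
from scipy.optimize import minimize
def box(x0,x1,y0,y1,z0,z1): return np.array([[x,y,z] for x in(x0,x1) for y in(y0,y1) for z in(z0,z1)])/1000.
def model(t):
    if t=='hook': return [box(0,30,-15,15,0,211),box(-110,70,-60,60,0,12),box(-121,0,-5,5,194,204),box(-131,-118,-5,5,195,214)]
    w,e={'large':(124,170),'medium':(96,156),'small':(68,142)}[t]
    return [box(-10,24,-w/2,w/2,0,w),box(-10,10,-20,20,w,e+6),box(-5,5,-22,22,e+6,e+34)]
def pose(p,X):
    c,s=np.cos(p[2]),np.sin(p[2]); X=np.asarray(X,float)
    return X@np.array([[c,s,0],[-s,c,0],[0,0,1]])+[p[0],p[1],p[3] if len(p)>3 else 0]
S=4
def render(n,t,p):
    m=np.zeros((400*S,640*S),np.uint8)
    for b in model(t):
        q=(proj(n,pose(p,b))+.5)*S*16
        cv2.fillConvexPoly(m,cv2.convexHull(np.int32(q)).reshape(-1,2),1,shift=4)
    return cv2.resize(m.astype(np.float32),(640,400),interpolation=cv2.INTER_AREA)
def cost(p,t,M,w=None):
    s=0
    for n,m in M.items():
        r=render(n,t,p); s+=1-np.minimum(r,m).sum()/np.maximum(r,m).sum()
    return s
def fit(t,M,starts,free=3):
    out=[]
    for p0 in starts:
        p0=np.array(p0,float); st=np.array([.01,.01,.15,.01])[:len(p0)]
        sx=np.vstack([p0]+[p0+st*np.eye(len(p0))[i] for i in range(len(p0))])
        r=minimize(cost,p0,(t,M),method='Nelder-Mead',options=dict(initial_simplex=sx,xatol=2e-4,fatol=1e-4,maxiter=150))
        out.append((r.fun,r.x))
    return sorted(out,key=lambda a:a[0])
E
cat > m1.py <<'E'
from fit import *
ims={n:capture(n) for n in('side','top')}
near={'large':(197,257),'medium':(333,207),'small':(253,223),'hook':(470,212)}
nears={'large':(249,151),'medium':(328,226),'small':(293,179),'hook':(377,362)}
import pickle; R={}
for t in near:
    M={}
    for n,d in(('side',nears),('top',near)):
        c=[r for r in outline_of(n,t) if np.hypot(*(np.array(r['uv'])-d[t]))<15]
        if c: M[n]=c[0]['mask'].astype(np.float32)
        else: print('no',n,t)
    R[t]=M
    xy=atz('top',[near[t]],0.06 if t!='hook' else .01)[0][:2]
    ys=np.radians([20,65,110,155,200,245,290,335]) if t!='hook' else np.radians([-90,-60,-30,0])
    o=fit(t,M,[(*xy,y) for y in ys])
    for f,x in o[:4]: print(t,round(f,3),x[:2].round(4),np.degrees(x[2]).round(1)%360)
pickle.dump(R,open('m.pkl','wb')); print(monitor.read_t())
for t,z,n in(('bottle',.06,(300,136)),('driver',.01,(297,294)),('puck',.018,(367,271))): print(t,atz('top',[n],z)[0].round(3))
E
python3 m1.py
```

```text
Traceback (most recent call last):
  File "m1.py", line 15, in <module>
    o=fit(t,M,[(*xy,y) for y in ys])
  File "fit.py", line 28, in fit
    r=minimize(cost,p0,(t,M),method='Nelder-Mead',options=dict(initial_simplex=sx,xatol=2e-4,fatol=1e-4,maxiter=150))
  File "fit.py", line 21, in cost
    r=render(n,t,p); s+=1-np.minimum(r,m).sum()/np.maximum(r,m).sum()
  File "fit.py", line 15, in render
    q=(proj(n,pose(p,b))+.5)*S*16
       ~~~~^^^^^^^^^^^^^
  File "h.py", line 7, in proj
    K,d,T=cam(n); P=np.atleast_2d(P).astype(float)
          ~~~^^^
  File "h.py", line 4, in cam
    c=calibration(n); K=np.array([[c['fx'],0,c['cx']],[0,c['fy'],c['cy']],[0,0,1.]])
ValueError: time passes only in moves, steps and waits
```

```bash
sed -i 's/^def cam(n):/import functools\n@functools.lru_cache\ndef cam(n):/' h.py; time python3 m1.py
```

```text
large 0.116 [0.4647 0.3506] 27.6
large 0.116 [0.4647 0.3508] 27.6
large 0.116 [0.4649 0.3505] 27.7
large 0.116 [0.4649 0.351 ] 27.7
medium 0.137 [0.591  0.0421] 26.1
medium 0.137 [0.5908 0.0421] 26.1
medium 0.139 [0.591  0.0422] 26.7
medium 0.139 [0.5908 0.0425] 25.600000000000023
small 0.122 [0.5584 0.2233] 33.9
small 0.124 [0.5583 0.2232] 34.1
small 0.125 [0.558  0.2232] 34.0
small 0.431 [0.5656 0.2298] 223.1
hook 0.098 [ 0.6108 -0.3054] 318.9
hook 0.098 [ 0.6106 -0.3052] 319.1
hook 0.098 [ 0.6107 -0.305 ] 319.1
hook 0.098 [ 0.6105 -0.305 ] 318.9
1.8
bottle [0.772 0.121 0.06 ]
driver [0.395 0.123 0.01 ]
puck [ 0.451 -0.043  0.018]
real	0m27.521s
user	0m47.686s
sys	0m17.978s
```

```bash
cat > plan.py <<'E'
from fit import *
P={'large':(.4648,.3507,np.radians(27.6)),'medium':(.5909,.0421,np.radians(26.1)),'small':(.5583,.2232,np.radians(34.0))}
H=(.6107,-.3052,np.radians(-41.0))
E={'large':.170,'medium':.156,'small':.142}
def R(yaw,s=1):
    y=s*np.array([-np.sin(yaw),np.cos(yaw),0]); z=np.array([0,0,-1.]); return np.c_[np.cross(y,z),y,z]
def hookp(x,apex,dy=0):   # TCP position for eye at hook x (m), apex height
    p=pose(H,[x,dy,0]); return np.array([p[0],p[1],apex+.020+.155])
def pick(t,up=0): return np.array([P[t][0],P[t][1],E[t]+.020+.155+up])
E
python3 - <<'E'
from plan import *
print(monitor.read_eef_rot().round(2).tolist() if hasattr(monitor.read_eef_rot(),'tolist') else monitor.read_eef_rot(), monitor.read_force())
for s in(1,-1):
    for n,p,y in [(t+str(u),pick(t,u),P[t][2]) for t in P for u in(0,.21)]+[('h%g %g'%(x,a),hookp(x,a),H[2]) for x,a in((-.175,.38),(-.175,.225),(-.1,.225),(-.028,.205))]:
        q=planner.inverse_kinematics(p,R(y,s)); print(s,n,p.round(3),None if q is None else np.round(q))
E
```

```text
[[-0.94, 0.33, 0.0], [0.33, 0.94, 0.0], [-0.0, 0.0, -1.0]] [ 0.72072871  0.54845109 -0.04711586]
1 large0 [0.465 0.351 0.345] [-36.  28.  -8. 113.   6.  39.  70.]
1 large0.21 [0.465 0.351 0.555] [-38.  15.  -4. 101.   1.  64.  75.]
1 medium0 [0.591 0.042 0.331] [ -6.  30.  -4. 113.   3.  37. 105.]
1 medium0.21 [0.591 0.042 0.541] [-17.  17.  12. 101.  -4.  62. 112.]
1 small0 [0.558 0.223 0.317] [-20.  32.  -9. 112.   8.  37.  91.]
1 small0.21 [0.558 0.223 0.527] [-24.  18.  -3. 101.   1.  61.  97.]
1 h-0.175 0.38 [ 0.479 -0.19   0.555] [-27.  13.  53. 110. -12.  62.  80.]
1 h-0.175 0.225 [ 0.479 -0.19   0.4  ] [-12.  23.  38. 120. -21.  43.  88.]
1 h-0.1 0.225 [ 0.535 -0.24   0.4  ] [ -5.  28.  35. 112. -21.  47.  90.]
1 h-0.028 0.205 [ 0.59  -0.287  0.38 ] [  2.  33.  30. 104. -21.  49.  91.]
-1 large0 [0.465 0.351 0.345] [-66.  32.  35. 115. -28.  41. -76.]
-1 large0.21 [0.465 0.351 0.555] [-73.  19.  42. 102. -14.  64. -89.]
-1 medium0 [0.591 0.042 0.331] [-35.  35.  38. 114. -32.  42. -41.]
-1 medium0.21 [0.591 0.042 0.541] [-43.  21.  47. 102. -17.  64. -54.]
-1 small0 [0.558 0.223 0.317] [-48.  35.  32. 113. -29.  40. -54.]
-1 small0.21 [0.558 0.223 0.527] [-56.  22.  41. 102. -16.  62. -66.]
-1 h-0.175 0.38 [ 0.479 -0.19   0.555] [-36.  19.  69. 110. -19.  64. -91.]
-1 h-0.175 0.225 [ 0.479 -0.19   0.4  ] [-29.  35.  68. 121. -42.  53. -67.]
-1 h-0.1 0.225 [ 0.535 -0.24   0.4  ] [-23.  42.  68. 112. -46.  59. -64.]
-1 h-0.028 0.205 [ 0.59  -0.287  0.38 ] [-17.  49.  68. 104. -51.  64. -61.]
```

```bash
cat > act.py <<'E'
from plan import *
def grab(t):
    r=R(P[t][2])
    grip(.075); bot.goto(pick(t,.10),r); bot.movel(pick(t),r,v=.15)
    grip(.03,60); w=monitor.read_grip_width(); print('width',w,monitor.read_t())
    f0=np.array(monitor.read_force()); bot.movel(pick(t,.05),r,v=.1); f=np.array(monitor.read_force()); print('lift',f-f0,monitor.read_grip_width())
    bot.movel(pick(t,.05+.16),r,v=.25)
    bot.goto(hookp(-.175,.36),R(H[2])); bot.movel(hookp(-.175,.225),R(H[2]),v=.2); print('at hook',monitor.read_t())
def look(tag):
    ims=[capture(n) for n in('side','top')]
    a=cv2.resize(ims[0][180:400,260:480],None,fx=2.7,fy=2.7,interpolation=cv2.INTER_CUBIC)
    save(tag+'.png',cv2.resize(a,(600,600))); save(tag+'_t.png',ims[1])
E
python3 - <<'E'
from act import *
grab('large'); look('L1')
E
```

```text
width 0.04282626539109904 4.775
lift [-0.43484     2.92720662 -9.90434373] 0.04263726978911285
at hook 9.0
```

View pics/L1.png

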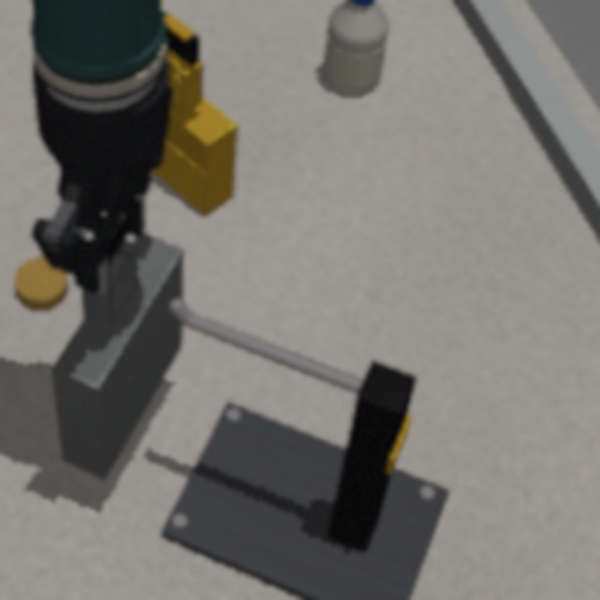

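Shows the large cover held upright at about (115,360) in front of the hook's tip at (178,306). I'll check the alignment with an overlay of the predicted models.

```bash
cat >> act.py <<'E'
def overlay(tag,items):
    out=[]
    for n,(r0,r1,c0,c1),k in(('side',(210,400,260,440),3),('top',(130,290,400,540),3)):
        im=capture(n)[r0:r1,c0:c1].copy(); im=cv2.resize(im,None,fx=k,fy=k,interpolation=cv2.INTER_CUBIC)
        for t,p in items:
            for b in model(t):
                q=(proj(n,pose(p,b))+.5-[c0,r0])*k
                for i in range(8):
                    for j in(1,2,4):
                        if not i&j: cv2.line(im,tuple(np.int32(q[i])),tuple(np.int32(q[i|j])),(255,40,40) if t!='hook' else (40,255,40),1,cv2.LINE_AA)
        out.append(im)
    h=max(o.shape[0] for o in out); c=np.hstack([np.pad(o,((0,h-o.shape[0]),(0,0),(0,0))) for o in out])
    s=min(800/c.shape[1],600/c.shape[0]); save(tag+'.png',cv2.resize(c,None,fx=s,fy=s,interpolation=cv2.INTER_AREA))
def held(t,x,apex): p=pose(H,[x,0,0]); return (p[0],p[1],H[2],apex-E[t])
E
python3 - <<'E'
from act import *
overlay('L2',[('hook',H),('large',held('large',-.175,.225))])
print(monitor.read_ee_pos(),hookp(-.175,.225))
E
```

```text
[ 0.47912422 -0.19060746  0.40128758] [ 0.47862582 -0.19038967  0.4       ]
```

View pics/L2.png

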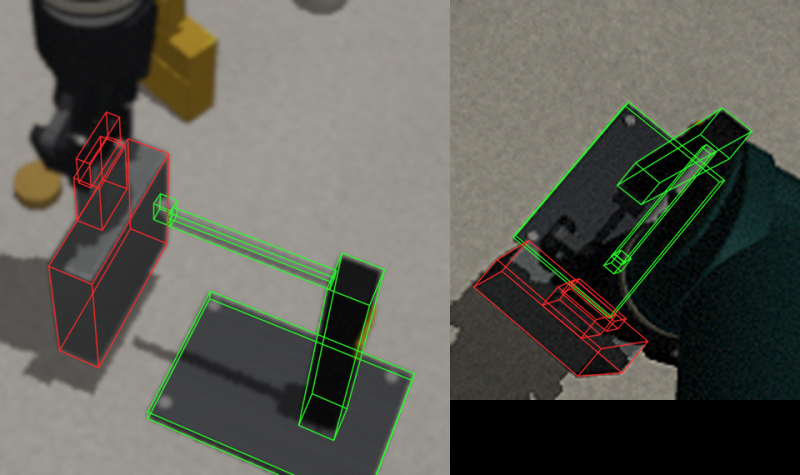

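The overlay matches the hook and the held cover within a pixel or two. Hanging the large one.

```bash
cat >> act.py <<'E'
def F(): return np.array(monitor.read_force()).round(1)
def hang(t,xl,xf):
    r=R(H[2]); print('F0',F())
    for x in np.linspace(-.135,xl,3): bot.movel(hookp(x,.225),r,v=.12); print('in',round(x,3),F())
    if abs(xf-xl)>.003:
        bot.movel(hookp(xl,.208),r,v=.08); print('down',F())
        bot.movel(hookp((xl+xf)/2,.208),r,v=.08); print('slide',F())
        bot.movel(hookp(xf,.208),r,v=.08); print('slide',F())
    for a in(.207,.206,.205,.204,.203,.202):
        bot.movel(hookp(xf,a),r,v=.05); f=F(); print('lower',a,f)
        if a<=.206 and f[2]-f00(t)>1.5: break
    grip(.075); bot.hold(.3); bot.movel(hookp(xf,.30),r,v=.12); bot.hold(.4); print('t',monitor.read_t(),F())
def f00(t): return W[t]
W={'large':-3.1,'medium':-2.4,'small':-1.8}
E
python3 - <<'E'
from act import *
hang('large',-.028,-.028); overlay('L3',[('hook',H),('large',held('large',-.028,.205))])
E
```

```text
F0 [ 0.   0.7 -3.6]
in -0.135 [ 0.2  0.3 -3.7]
in -0.082 [-0.6  0.1 -4. ]
in -0.028 [-0.6  0.7 -3.9]
lower 0.207 [-2.2 -0.4 -0.1]
lower 0.206 [-3.7  1.8  5.6]
t 13.6917 [-0.7  0.   0.5]
```

View pics/L3.png

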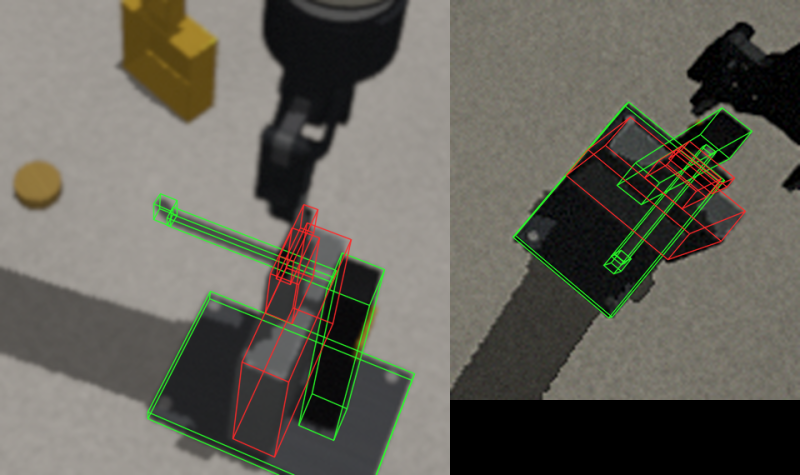

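Large cover hangs straight where predicted, fingers clear. Next, medium.

```bash
sed -i 's/\.208)/.209)/g' act.py
python3 - <<'E'
from act import *
grab('medium')
f=F(); W['medium']=f[2]
overlay('M1',[('hook',H),('large',held('large',-.028,.205)),('medium',held('medium',-.175,.225))])
E
```

```text
width 0.04320332861077845 16.475
lift [ 0.90080491 -1.20723907 -8.11625357] 0.04295128369347772
at hook 19.75
```

View pics/M1.png

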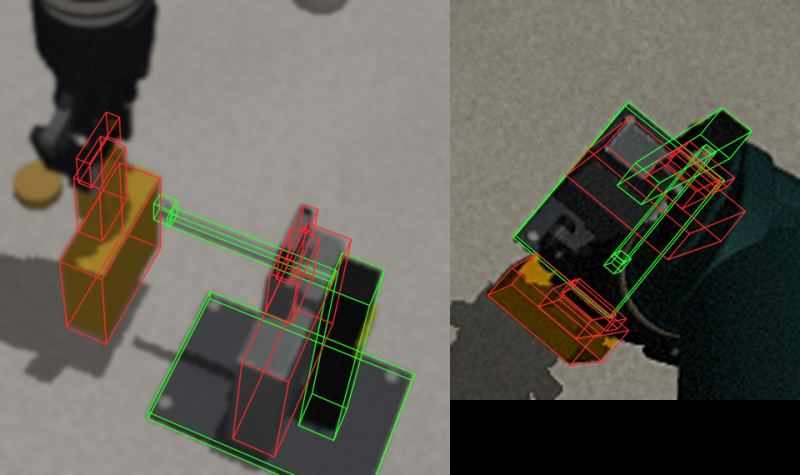

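Medium is held as predicted. The large one hangs about 1–2 mm forward of nominal, so I'll aim for -53 mm.

```bash
python3 - <<'E'
from act import *
W['medium']=F()[2]
hang('medium',-.085,-.053); overlay('M2',[('hook',H),('large',held('large',-.029,.205)),('medium',held('medium',-.053,.205))])
E
```

```text
F0 [ 0.1 -0.5 -2.3]
in -0.135 [-0.3 -0.3 -2.2]
in -0.11 [-0.5 -0.3 -2.6]
in -0.085 [-1.6  0.4 -2. ]
down [ 0.5 -0.5 -2.6]
slide [-0.4 -0.1 -2.7]
slide [-0.1  0.7 -2.4]
lower 0.207 [-1.4 -0.4  1.6]
lower 0.206 [-1.9  0.6  6. ]
t 24.65 [ 0.2 -0.4  0.9]
```

View pics/M2.png

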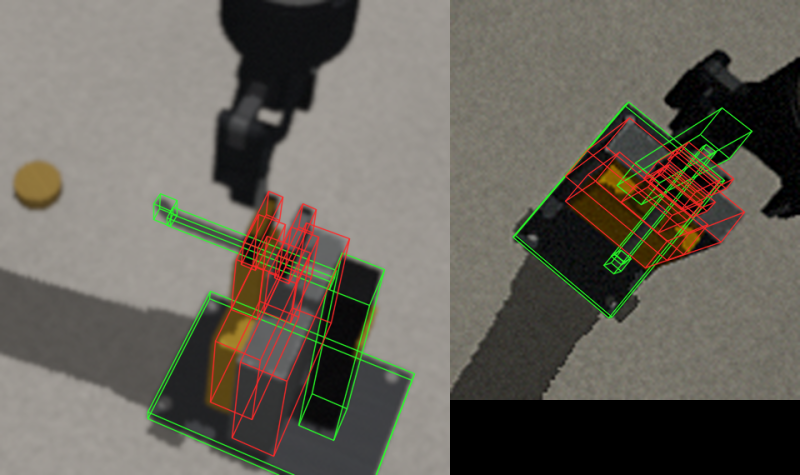

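Medium is nested and in line, about 1–2 mm forward of prediction. Now the small one.

```bash
python3 - <<'E'
from act import *
grab('small'); W['small']=F()[2]
overlay('S1',[('hook',H),('medium',held('medium',-.053,.205)),('small',held('small',-.175,.225))])
E
```

```text
width 0.043010475756761285 27.9833
lift [ 1.28228038 -0.66244762 -7.46063488] 0.04269431078995545
at hook 31.8083
```

View pics/S1.png

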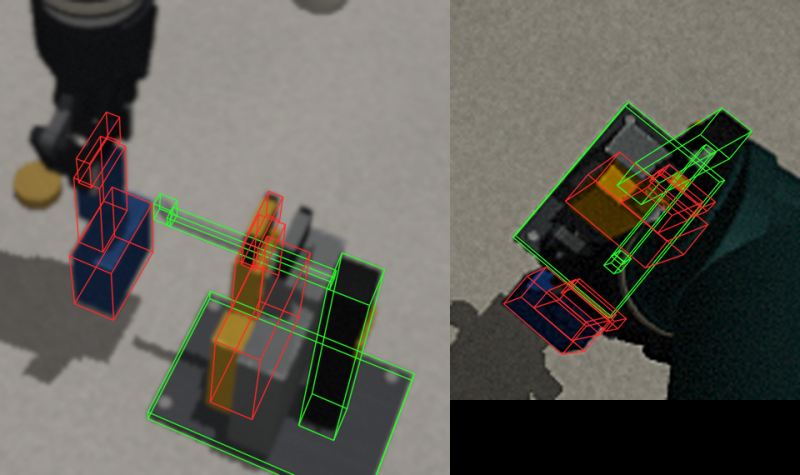

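```bash
python3 - <<'E'
from act import *
W['small']=F()[2]
hang('small',-.100,-.077); overlay('S2',[('hook',H),('small',held('small',-.077,.205))])
bot.goto(hookp(-.15,.36),R(H[2])); bot.goto([.5,.1,.5],R(0)); print(monitor.read_t())
from fit import *
S=capture('side');save('S3s.png',S); T=capture('top');save('S3t.png',T)
for t,x in(('large',-.029),('medium',-.053),('small',-.077)):
    M={}
    for n in('side','top'):
        for r in outline_of(n,t)[:1]: M[n]=r['mask'].astype(np.float32); print(t,n,r['confidence'],r['uv'],M[n].sum(),proj(n,pose(held(t,x,.205),[[.007,0,E[t]/3]])))
E
```

```text
F0 [-0.5 -0.3 -2.2]
in -0.135 [-0.1  0.7 -2.4]
in -0.118 [-0.9  0.4 -1.5]
in -0.1 [-0.1 -0.  -0.7]
down [-0.5  0.2 -2.4]
slide [ 0.3  0.8 -2. ]
slide [ 0.7  0.8 -1.9]
lower 0.207 [-0.7 -0.2  3.4]
lower 0.206 [-2.3  1.1  8.9]
t 36.475 [ 0.3 -0.1  0.3]
38.225
large side 0.9 [371.0, 346.5] 2189.0 [[375.21627718 347.22980079]]
large top 0.77 [490.2, 199.2] 1096.0 [[478.46065931 207.06576084]]
medium side 0.73 [355.8, 326.3] 986.0 [[363.60712398 339.91113207]]
medium top 0.78 [482.1, 209.0] 768.0 [[473.36952422 214.13882627]]
small side 0.66 [345.0, 317.9] 890.0 [[351.96459975 332.54359809]]
small top 0.64 [470.5, 221.5] 907.0 [[468.14159513 221.3971662 ]]
```

View pics/S2.png

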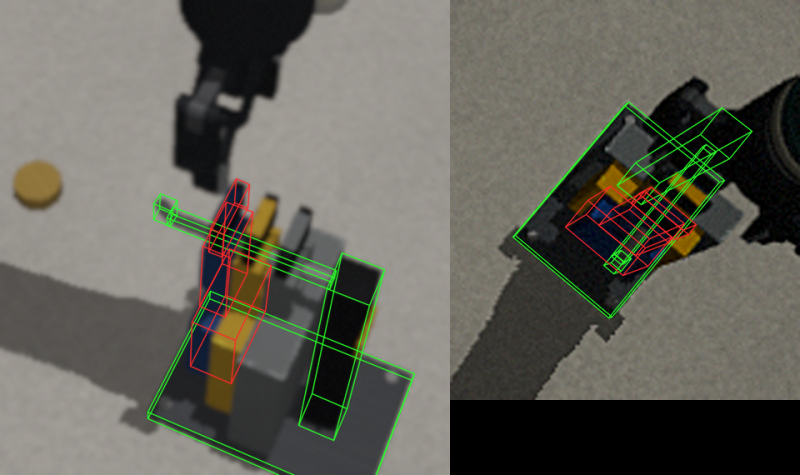

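All three hang in line. One last check of the spacing with clean views, with predicted grip-top centrelines marked.

```bash
python3 - <<'E'
from act import *
out=[]
for f,n,(r0,r1,c0,c1) in(('S3s','side',(235,385,330,430)),('S3t','top',(150,250,430,530))):
    im=cv2.imread(f'pics/{f}.png')[r0:r1,c0:c1]; im=cv2.resize(im,None,fx=4,fy=4,interpolation=cv2.INTER_CUBIC)
    im=np.clip(im.astype(float)*1.6,0,255).astype(np.uint8)
    for x in(-.029,-.053,-.077):
        q=(proj(n,pose((*H,0),[[x+a,b,.239] for a,b in((-.005,-.022),(.005,-.022),(.005,.022),(-.005,.022))]))+.5-[c0,r0])*4
        cv2.polylines(im,[np.int32(q)],True,(255,0,255),1,cv2.LINE_AA)
    out.append(np.pad(im,((0,600-im.shape[0]),(0,0),(0,0))))
cv2.imwrite('pics/fin.png',np.hstack(out))
E
```

```text
(no output)
```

View pics/fin.png

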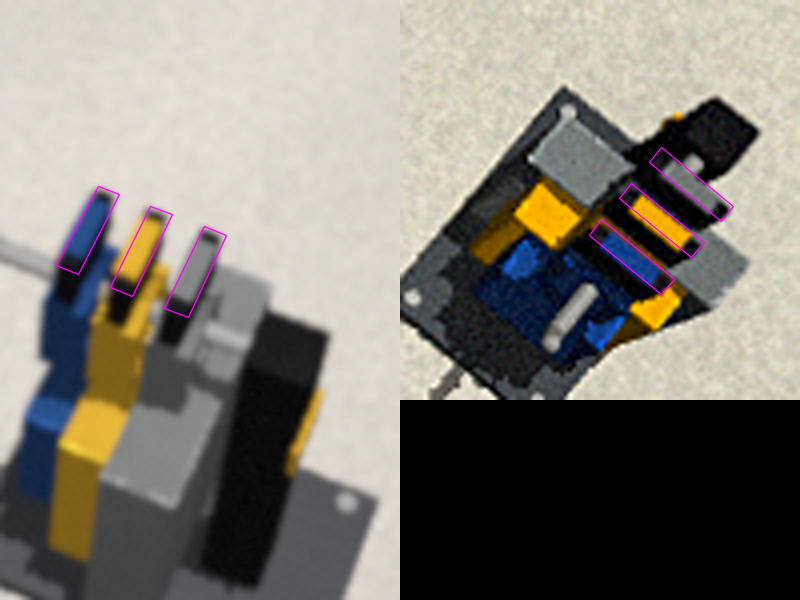

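Grip stripes sit in the predicted outlines, so the eyes are about 24 mm apart. The robot is clear, so I'm handing in.

```bash
python3 -c "
from h import *
for t in('bottle','driver','puck'): print(t,[r['uv'] for r in outline_of('top',t)[:1]],[r['uv'] for r in outline_of('side',t)[:1]])
print(job.job_done(),monitor.read_t())"
```

```text
bottle [[300.6, 132.7]] [[389.5, 194.0]]
driver [[299.8, 135.1]] [[235.9, 231.5]]
puck [[369.0, 270.6]] [[273.4, 286.0]]
the job is handed in; nothing more can be done
the job is handed in; nothing more can be done
```

All three covers are hanging on the hook, grey large, then yellow medium, then blue small, each with its back nested in the next larger one. I handed the job in at about 38.5 s of the 72 s; the interface gives no verdict.

- **How:** I found the covers and the stand by fitting their known shapes to both camera views. Each cover was pinched by the ends of its T-grip and lowered onto the bar. The large one went straight to its final place. The medium and small ones were then slid back about 2–4 cm into the cover behind.
- **Covers:** In the last picture the three grips lie within about 1–2 mm of the expected places, 24 mm apart along the hook and centred on the bar. The bodies hang straight, perhaps very slightly tilted. I did not measure the tilt as a number, nor check stillness separately.
- **Contact:** Each cover touched the bar about 2 mm earlier than I had calculated. The highest force reading while lowering was 9 N, and the gripper was clear of everything at the end.
- **Bystanders:** The bottle and the brass puck were found where they started in both views. The screwdriver was in place in the side view. In the top view the network reported it at the bottle's position, which looks like a false detection, and I did not check it further.

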